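# Refit the shut-off valve knob from the spares box

## Robot

A 7-joint arm with a two-finger parallel gripper is mounted at the origin on the work surface. World frame = base frame: x ahead of the robot, y to its left, z up, the work surface at z = 0. Lengths are in m, angles in rad, forces in N, time in s.
With the tool pointing down it reaches from about 0.35 to 0.9 m from the base axis. Payload 8.1 kg.
Tool frame: the origin (TCP) lies between the finger pads; the fingertips stand 11 mm ahead of it and the grasp point (between the pads) lies 8 mm behind it (arm.tip_reach is the distance from the TCP to the fingertips, in m); y points along the fingers, x is the direction in which the jaws open and shut, and the axes are right-handed (so a half turn about y gives the same grasp; the last joint's range is limited). The gripper opens to 92 mm and grips with 3 to 60 N. Pads are 19 mm wide; open, the fingers measure 130 mm over their backs; the gripper's body (75 mm by 190 mm) begins 47 mm behind the grasp point.
Start: joints at [-1.265, 0.434, 0.025, 1.573, -0.012, 1.134, -0.075], TCP at [0.248, 0.574, 0.238] pointing down, gripper open.
Joint ranges: [-2.62, 2.62], [-0.44, 2.09], [-1.27, 1.32], [0.08, 2.57], [-1.32, 4.46], [0.12, 2], [-2.74, 2.74]. Speed limits (rad/s): [2.22, 2.22, 3.01, 3.01, 3.14, 3.14, 3.14].

## Interface

Orientations are given as a unit quaternion [w, x, y, z].
In Python, from rig import arm gives the robot as it stands.
- The arm moves only by the tool step_arm, never from a script. Its argument "series" is a list of rows, each a list of 5 numbers: the gripper command: -1 is fully open, 1 is shut, values between are in proportion, then the shift along the tool's x, y, z in mm, then the turn about the tool's y in rad. A call has 1 to 10 rows; each row shifts and turns the commanded pose from where the row before left it, along the tool's axes as they then stand; what a row does not reach is not made up. A row lasts 1/8 s, in which the tool goes at most 62.5 mm and 10.7 degrees, less where a joint would pass 70% of its speed; a pose out of reach is approached as far as the arm can. A call with a gripper value outside its range is refused whole. The fingers move at their own pace and stop on an object; "squeeze" is the grip in N (left out, the last holds). Time passes only in rows, so rows that do not move let the fingers close. It gives the time, the measured TCP pose, the force and the opening at its end, in the units of the state.
- arm.observe(): the state, without advancing time (a new reading comes with each control period).
- arm.capture(name): name is "scene" or "top" or "wrist"; returns the picture (400x640x3 uint8, red, green, blue); there is no depth.
- arm.camera_info(name): a dict with "intrinsics" (3x3 intrinsics, pixels), "dist" ([k1, k2, p1, p2, k3] as OpenCV has them; the pictures are not rectified), "R" (3x3) and "t" (3): a world point X has camera coordinates R X + t; the wrist camera has in their place "tool_from_camera" (4x4, takes a point from camera to tool coordinates, whose origin is the TCP and whose axes are the tool frame's). Camera axes: x right, y down, z forward; pixel columns grow to the right and rows downward; lengths in m; the calibration is good to about 2 mm. A picture is of the moment at which its call begins: read the wrist's pose just before it. camera_info takes no time and is no camera call.
- arm.sign_off(): hands the job in, once; it reports no verdict.
The state is a dict: "t": time; "joint_positions": joint angles; "qvel": joint speeds; "joint_efforts": joint torques, N m; "tool_pos": TCP position; "eef_rot": TCP orientation; "ft_force": force on the tool from outside, world axes, zero at the start; "moment": the same for the moment, N m; "gripper_width": opening from 0.0 (shut) to 1.0 (fully open).
Only numpy, scipy, OpenCV 4.12 (cv2) and the standard library are available. Lean on these libraries where they do the work, as an engineer would, in place of code of your own. Each camera call takes 0.05 s, during which the arm holds its last target. There are 200 camera calls.

## Task

Flip the lid of the upper clear storage box all the way open until it rests on its stop, take out the black valve knob and turn it so that its flat matches the D-shaped spindle of the shut-off valve, and push it fully home on the spindle. Then press the knob down against the spindle's spring as far as it goes and finish while still holding it pressed down: do not let go at the end. Leave the lid open, and do not shift the other things lying about.

Things in the scene. Friction and masses are not known exactly. Their poses are not given: they have to be found in the camera images.
- hinge (a point): Middle of the hinge line of the upper box's flip lid, on the box's rear upper rim, 120.5 mm above the floor panel. Axes are the box's: x from the box's front to its hinge side, y along the hinge line, z up. The hinge point lies 90 mm in +x from the box centre.
- box_in (a point): Centre of the upper box's inner floor, 67 mm above the floor panel; axes as for the hinge. The boxes are a stacked pair of clear plastic tubs, fixed in place, 180 mm (x) by 220 mm (y), walls 3 mm; the upper one's rim is 120 mm above the panel, so it is 53 mm deep inside.
- lid (a joint): Angle of the clear flip lid (184 x 226 x 4 mm, about 0.12 kg), rad: 0 shut, grows as its front edge lifts, stop at 2.3 (leaning well back past upright). Loose hinge: let go short of about 1.55 it falls shut, beyond that it falls open onto its stop.
- lid_fin (a point): Grip point in the grey upright fin near the lid's front edge, 24 mm above the plate's top face (the fin is 32 mm high), 165 mm from the hinge line and, lid shut, 28 mm above it. Fin 14 mm thick (y, along the hinge line), 16 mm long (x). Axes turn with the lid. Lightly pinched on the faces 14 mm apart, it pivots between the pads as the lid swings.
- knob_mid (a point): Black plastic knob, about 45 g, loose, upright on the upper box's inner floor. Point on its axis, 23 mm above its underside. Skirt 47 mm across, 17 mm high; on it a grip bar 14 mm thick (y), 29 mm high (top 46 mm above the underside), from 20 mm behind the axis to 16 mm ahead, then a wedge nose ending 30 mm ahead. x points to the nose, z up.
- knob_bore (a point): Centre of the mouth of the D-shaped bore in the knob's underside, on its axis, 23 mm below knob_mid, same axes. Bore 14 mm deep, 21.6 mm across, its flat 5.3 mm from the axis on the nose side (+x): about 0.8 mm of play all round on the spindle.
- spindle_tip (a point): Centre of the top end of the valve's upright brass D spindle, 79 mm above the floor panel when not pressed. 20 mm across, one flat 4.5 mm from the axis on its +x side (x points out of the flat), top edge chamfered 2 mm. It cannot turn. With the knob fully home its underside is 14 mm below this point (knob_mid 9 mm above it), nose on the flat's side.
- valve: Shut-off valve, fixed to the floor panel; origin under its centre. Foot 72 mm across, cap 44 mm across with its top 55 mm above the panel, the spindle standing 24 mm out of it. The 50 mm horizontal outlet stub points to +x, the side of the spindle's flat.
- spindle (a joint): How far the spindle is pushed down, m: 0 released, 0.008 at its stop. Spring: 3 N to start it, about 8 N fully down.
- bowl: Small stainless steel bowl, 100 mm across, 45 mm high, bystander. Origin under its centre.
- nozzle: Aluminium spray nozzle standing on its wide end, 32 mm across, 100 mm high, bystander. Origin under its centre.
- washer: Brass washer 32 mm across, 8 mm thick, lying in a back corner of the upper box, bystander. Origin under its centre.
- cleaner: White bottle, 68 mm across, 190 mm high, bystander. Origin under its centre.
- jar: Glass jar, 68 mm across, 80 mm high, bystander. Origin under its centre.
- brush: Small brush lying down, bystander. Origin under its middle.
There are look-alikes about, which are no part of the job. What is shaped like the valve but blue or orange is not meant.

How it is judged:
On the way, in this order (a step that is already met when the one before it is completed fails the run):
1. the lid of the upper box is open on its stop (value of joint lid above 2.2 rad), for 0.3 s.
2. the knob is fully home on the D spindle (z of knob_mid in the frame of spindle_tip below 0.0115 m and horizontal distance between knob_mid and spindle_tip below 0.003 m and angle between the x axis of knob_mid and the x axis of spindle_tip, either way round below 0.3 rad), for 0.2 s.
At the end, for the whole second after the job is handed in: The lid is still open (beyond 2.15 rad); the knob sits fully home on the spindle (within 2.5 mm of full depth, 3 mm of the axis, 0.3 rad of the flat, upright within 0.15 rad) and is held by the fingers with the spindle pressed down at least 5.5 of its 8 mm, through the last second (all of step 2 and value of joint lid above 2.15 rad and z of knob_mid in the frame of spindle_tip above 0.006 m and angle between knob_mid's own z axis and vertical below 0.15 rad and value of joint spindle above 0.0055 m and contact force between the fingers and knob above 1 N); the arm keeps its last pose, push and grip.
It fails at once if one of the other things (bowl, nozzle, washer, bottle, jar, brush) was shifted by more than 40 mm (distance of any of bowl, nozzle, washer, cleaner, jar, brush from where it was at the start of the episode above 0.04 m).
It also fails if it takes over 59 s, if anything falls off the work surface, if the arm or the gripper's body presses on something with over 40 N, if the wrist force passes 120 N, or if a joint passes its speed limit or range.

## Working session

There is one attempt and no reset: what is moved stays moved. The work goes in short steps, Python scripts to look and compute and a tool call to move; the robot and the scene stay as the last step left them, time stands still between calls to the robot, and variables do not carry over. Pictures are saved under pics/ and viewed, on a budget of 10 in all, crops included, one or two more only if the job needs it, and the job is handed in when it is done.

Besides the shell and the picture viewer there is one more tool, called after "Call:" as name([rows], argument=value, ...), one row to a line, values as JSON. step_arm: Moves the arm, as the interface text tells. Its arguments: {"type":"object","properties":{"series":{"type":"array","items":{"type":"array","items":{"type":"number"}}},"squeeze":{"type":"number"}},"required":["series"]}

```bash
ls; mkdir -p pics; cat > h.py <<'E'
import numpy as np, cv2
from rig import arm
from scipy.spatial.transform import Rotation as Ro
def pose():
    s=arm.observe(); q=np.array(s["eef_rot"]); return np.array(s["tool_pos"]), Ro.from_quat(q[[1,2,3,0]]).as_matrix(), s
def cam(name):
    c=arm.camera_info(name); K=np.array(c["intrinsics"]);d=np.array(c["dist"])
    if name=="wrist":
        p,R,_=pose(); T=np.array(c["tool_from_camera"]); Rw=R@T[:3,:3]; o=R@T[:3,3]+p
    else:
        Rw=np.array(c["R"]).T; o=-Rw@np.array(c["t"])
    return K,d,Rw,o
def ray(C,px):
    K,d,Rw,o=C; u=cv2.undistortPoints(np.array(px,float).reshape(-1,1,2),K,d)[:,0]
    return o,(Rw@np.c_[u,np.ones(len(u))].T).T
def onplane(C,px,z):
    o,v=ray(C,px); return o+v*((z-o[2])/v[:,2])[:,None]
def proj(C,X):
    K,d,Rw,o=C; X=np.array(X,float).reshape(-1,3)
    return cv2.projectPoints(X,cv2.Rodrigues(Rw.T)[0],-Rw.T@o,K,d)[0][:,0]
def tri(Cs,pxs):
    A=np.zeros((3,3));b=np.zeros(3)
    for C,p in zip(Cs,pxs):
        o,v=ray(C,p); v=v[0]/np.linalg.norm(v[0]); M=np.eye(3)-np.outer(v,v);A+=M;b+=M@o
    return np.linalg.solve(A,b)
def save(n,f):
    im=arm.capture(n); cv2.imwrite(f,cv2.cvtColor(im,cv2.COLOR_RGB2BGR)); return im
E
python3 - <<'E'
from h import *
import pickle
for n in("scene","top"):
    save(n,f"pics/{n}0.png"); C=cam(n); print(n,C[3],C[2][:,2],C[0][0,0])
p,R,s=pose(); print(p,R.round(3),s)
print(arm.camera_info("wrist")["tool_from_camera"], arm.tip_reach)
E
```

```text
pics
scene [1.35565871 0.40194687 1.37407008] [-0.53611733 -0.27054861 -0.79961344] 508.1867781528422
top [ 0.30909156 -0.00161151  1.44885975] [ 0.14233833 -0.00804894 -0.98978534] 440.64992733831235
[0.24831842 0.57307883 0.23702817] [[ 0.398 -0.    -0.918]
 [ 0.918 -0.001  0.398]
 [-0.001 -1.    -0.   ]] {'t': 0.1, 'joint_positions': array([-1.26460633,  0.43515467,  0.02499038,  1.57399218, -0.01160481,
        1.13399495, -0.07512188]), 'qvel': array([ 4.51429579e-05, -8.70161436e-04, -1.67334837e-04, -2.00196140e-03,
        1.40091414e-04,  1.68355360e-03,  5.95671928e-04]), 'joint_efforts': array([ 3.71316259e-03, -6.69127679e+01,  9.88485105e-01, -3.15144897e+01,
       -6.04289537e-02,  3.74431140e-02,  9.49824198e-05]), 'tool_pos': array([0.24831842, 0.57307883, 0.23702817]), 'eef_rot': array([-0.59079036,  0.59141017,  0.38768468, -0.38846022]), 'ft_force': array([-0.5480741 , -1.40172558,  0.05862054]), 'moment': array([ 0.0048679 , -0.02183006,  0.01250425]), 'gripper_width': 0.9977765751271295}
[[ 9.99999220e-01 -1.03946398e-03  6.92364897e-04 -5.66737559e-05]
 [-9.32534070e-04 -2.52661723e-01  9.67554228e-01 -1.46877288e-01]
 [-8.30803658e-04 -9.67554119e-01 -2.52662495e-01  6.77562390e-02]
 [ 0.00000000e+00  0.00000000e+00  0.00000000e+00  1.00000000e+00]] 0.011
```

View pics/scene0.png

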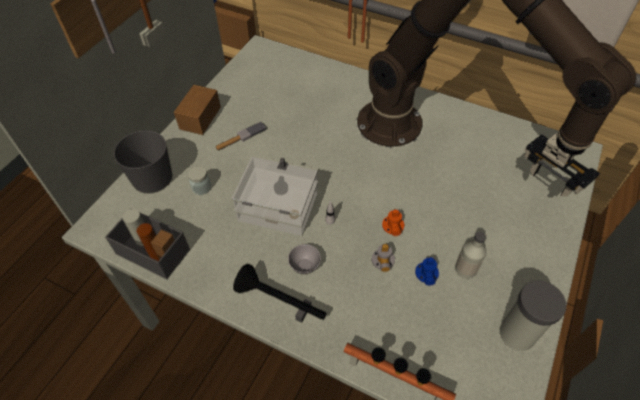

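View pics/top0.png

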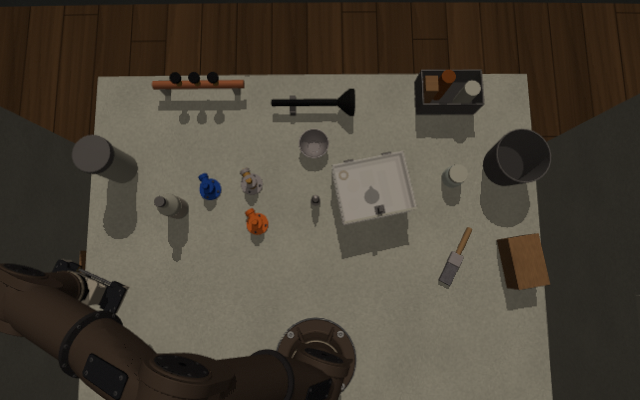

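The scene view shows the box at about (277,193), with its fin at (282,162), and three valves: grey/brass (383,258), orange (394,221) and blue (428,270). The top view has the box at (373,187), the fin at (380,209) and the grey valve at (250,182). Next is a close crop of the box and valve.

```bash
python3 - <<'E'
import cv2,numpy as np
t=cv2.imread("pics/top0.png");s=cv2.imread("pics/scene0.png")
f=lambda i,x,y,w,h,k:cv2.resize(i[y:y+h,x:x+w],(w*k,h*k),interpolation=cv2.INTER_CUBIC)
a=f(t,325,145,100,100,4);b=f(t,225,155,50,50,6) 
c=f(s,228,150,100,90,4);d=f(s,360,235,50,40,6)
def pad(i,w,h): o=np.zeros((h,w,3),np.uint8);o[:i.shape[0],:i.shape[1]]=i;return o
m=np.vstack([np.hstack([pad(a,400,300 if 0 else 400),pad(b,300,400)]),np.hstack([pad(c,400,360),pad(d,300,360)])])
m=cv2.convertScaleAbs(m,alpha=1.3)[:760]
m=cv2.resize(m,None,fx=600/760,fy=600/760); cv2.imwrite("pics/crop1.png",m);print(m.shape)
E
```

```text
(600, 553, 3)
```

View pics/crop1.png

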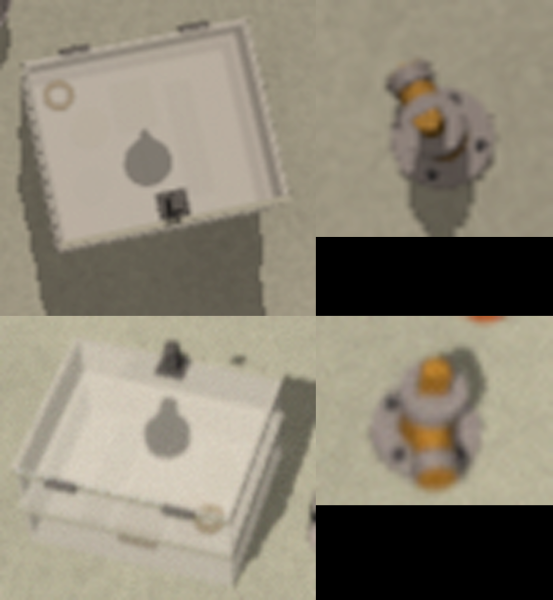

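The crop shows the clear lid shut with its hinge on the far side. The dark fin is at top px (380,210), and the knob is under the lid with its nose pointing away from the robot at about (372,196). The brass-spindled grey valve is at top px (249,181) with its stub pointing up-left. Candidates for the valve are grey (250,182), blue (210,187) and orange (257,223), and I choose the grey one. The knob candidates are the one in the box (372,196) and the black rack knobs (175–213,78), so I choose the one in the box.

```bash
python3 - <<'E'
from h import *
T=cam("top");S=cam("scene")
k=4*600/760
tb=lambda x,y:(325+x/k,145+y/k)
sb=lambda x,y:(228+x/k,150+(y-316)/k)
tv=lambda x,y:(225+(x-316)/(1.5*k),155+y/(1.5*k))
sv=lambda x,y:(360+(x-316)/(1.5*k),235+(y-316)/(1.5*k))
c=onplane(T,[tb(60,248),tb(287,198),tb(243,22),tb(22,65)],.1225);print("lid corners",c.round(4))
ctr=c.mean(0);print("ctr",ctr,[np.linalg.norm(c[i]-c[i-1]).round(4) for i in range(4)])
for a,b in((0,3),(1,2)): d=c[b]-c[a];print("xdir",np.degrees(np.arctan2(d[1],d[0])))
for a,b in((1,0),(2,3)): d=c[b]-c[a];print("ydir",np.degrees(np.arctan2(d[1],d[0]))-90)
print("fin top",onplane(T,[tb(173,206)],.15),tri([T,S],[tb(173,206),sb(173,355)]))
print("skirt",onplane(T,[tb(148,162)],.084),onplane(S,[sb(168,437)],.08))
print("nose",onplane(T,[tb(145,131)],.1),onplane(S,[sb(170,401)],.1))
print("tip",tri([T,S],[tv(429,122),sv(435,366)]),onplane(T,[tv(429,122)],.079),onplane(S,[sv(435,363)],.079))
a=onplane(T,[tv(442,138)],.0)
print("stub",tri([T,S],[tv(410,75),sv(435,478)]))
E
```

```text
lid corners [[ 0.4175 -0.0899  0.1225]
 [ 0.4633 -0.3094  0.1225]
 [ 0.6373 -0.2737  0.1225]
 [ 0.5963 -0.0564  0.1225]]
ctr [ 0.52860087 -0.18234095  0.1225    ] [np.float64(0.1819), np.float64(0.2242), np.float64(0.1776), np.float64(0.2211)]
xdir 10.617522842029251
xdir 11.6126679751841
ydir 11.77713172225178
ydir 10.682041595192445
fin top [[ 0.45367817 -0.19515284  0.15      ]] [ 0.45605181 -0.19923486  0.13620865]
skirt [[ 0.50519565 -0.18149941  0.084     ]] [[ 0.51474924 -0.17889413  0.08      ]]
nose [[ 0.53373627 -0.17731801  0.1       ]] [[ 0.48599422 -0.19117999  0.1       ]]
tip [0.56088172 0.20469555 0.07327891] [[0.55944345 0.20491497 0.079     ]] [[0.56279225 0.20366592 0.079     ]]
stub [0.60435718 0.22750473 0.01725975]
```

Call:
step_arm([
  [-1,0,-50,0,-0.15],
  [-1,0,-50,0,-0.15],
  [-1,0,0,0,-0.15],
  [-1,0,0,0,-0.156],
  [-1,-50,0,-4,0],
  [-1,-50,0,-4,0],
  [-1,-50,0,-4,0],
  [-1,-50,0,-4,0],
  [-1,-50,0,-4,0],
  [-1,-50,0,-4,0],
], squeeze=5)

```text
t: 1.35
tool_pos: [0.3309, 0.2821, 0.3375]
eef_rot: [0.448, -0.448, -0.547, 0.547]
ft_force: [1.4, 1.6, -0.1]
gripper_width: 0.997
```

```bash
cat >> h.py <<'E'
def go(X,yaw=None):
    p,R,s=pose(); a=np.degrees(np.arctan2(R[1,0],R[0,0])); t=0
    if yaw is not None:
        d=(yaw-a+180)%360-180; t=-np.radians(d); R=R@Ro.from_rotvec([0,t,0]).as_matrix()
    print("t",round(s["t"],2),"pos",p.round(4),"toolx deg",a.round(2),"turn",round(t,3),"shift mm",(1000*R.T@(np.array(X)-p)).round(1),"F",np.round(s["ft_force"],1),"w",round(s["gripper_width"],3),"q",np.round(s["joint_positions"],2))
E
python3 -c "
from h import *
go([.455,-.197,.30],101.2)"
```

```text
t 1.35 pos [0.3309 0.2821 0.3375] toolx deg 101.29 turn 0.002 shift mm [-494.1   37.6  -28.7] F [ 1.4  1.6 -0.1] w 0.997 q [-0.85  0.04  0.02  1.84 -0.    1.26  0.94]
```

Call:
step_arm([
  [-1,-55,0,-3,0],
  [-1,-55,0,-3,0],
  [-1,-55,0,-3,0],
  [-1,-55,0,-3,0],
  [-1,-55,0,-3,0],
  [-1,-55,0,-3,0],
  [-1,-55,0,-3,0],
  [-1,-55,0,-3,0],
  [-1,-48,0,-3,0],
  [-1,0,0,0,0],
])

```text
t: 2.6
tool_pos: [0.4524, -0.193, 0.3374]
eef_rot: [0.45, -0.45, -0.545, 0.546]
ft_force: [-0.8, 0.9, -0.5]
gripper_width: 0.997
```

```bash
python3 -c "
from h import *
go([.455,-.197,.148],101.2)
C=cam('wrist');save('wrist','pics/w1.png')
print(C[3],C[2][:,2],proj(C,[.455,-.197,.156]))"
```

```text
t 2.6 pos [ 0.4524 -0.193   0.3374] toolx deg 100.95 turn -0.004 shift mm [ -4.1 189.5  -2. ] F [-0.8  0.9 -0.5] w 0.997 q [-0.25  0.14  0.64  1.77 -0.08  1.26  2.17]
[ 0.38601241 -0.20545185  0.48440378] [ 0.24762419  0.04639675 -0.96774459] [[315.25244582 186.51302472]]
```

View pics/w1.png

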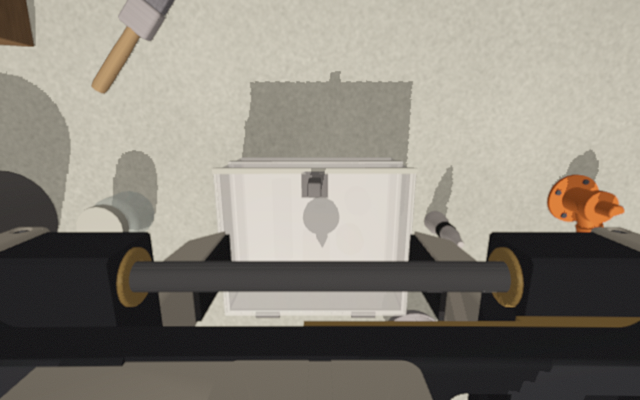

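The wrist view shows the fin top centred at about (315,186), which matches the projected estimate of (315.3,186.5). The knob nose points down in the image, to (322,245). I descend onto the fin.

Call:
step_arm([
  [-1,-4,45,-2,0],
  [-1,0,50,0,0],
  [-1,0,50,0,0],
  [-1,0,35,0,0],
  [-1,0,14,0,0],
  [0.6,0,0,0,0],
  [1,0,0,0,0],
  [1,0,0,0,0],
  [1,0,0,0,0],
  [1,0,0,0,0],
], squeeze=6)

```text
t: 3.9
tool_pos: [0.4557, -0.1928, 0.144]
eef_rot: [-0.448, 0.449, 0.547, -0.547]
ft_force: [0.1, -0.0, 0.4]
gripper_width: 0.509
```

```bash
python3 - <<'E'
from h import *
go([.455,-.197,.144],101.2)
# lid arc in box x (u), z about hinge
r=np.array([-.165,.028])
th=np.arange(0,1.81,.15)
P=np.array([[r[0]*np.cos(t)+r[1]*np.sin(t), -r[0]*np.sin(t)+r[1]*np.cos(t)] for t in th])
d=np.diff(P,axis=0)*1000
for t,q,x in zip(th[1:],P[1:],d): print(round(t,2),q.round(3),"tool y",-x[1].round(1),"tool z",-x[0].round(1))
E
```

```text
t 3.9 pos [ 0.4557 -0.1928  0.144 ] toolx deg 101.3 turn 0.002 shift mm [-4.   0.   1.5] F [ 0.1 -0.   0.4] w 0.509 q [-0.15  0.36  0.58  2.03 -0.27  0.82  2.35]
0.15 [-0.159  0.052] tool y -24.3 tool z -6.0
0.3 [-0.149  0.076] tool y -23.2 tool z -9.6
0.45 [-0.136  0.097] tool y -21.5 tool z -13.0
0.6 [-0.12   0.116] tool y -19.3 tool z -16.0
0.75 [-0.102  0.133] tool y -16.7 tool z -18.7
0.9 [-0.081  0.147] tool y -13.7 tool z -21.0
1.05 [-0.058  0.157] tool y -10.4 tool z -22.8
1.2 [-0.034  0.164] tool y -6.9 tool z -24.1
1.35 [-0.009  0.167] tool y -3.2 tool z -24.9
1.5 [0.016 0.167] tool y 0.6 tool z -25.1
1.65 [0.041 0.162] tool y 4.3 tool z -24.7
1.8 [0.065 0.154] tool y 7.9 tool z -23.8
```

Call:
step_arm([
  [0.5,-4,0,1,0],
  [1,0,0,0,0],
  [1,0,0,0,0],
  [1,0,0,0,0],
  [1,0,0,0,0],
  [1,0,0,0,0],
  [1,0,0,0,0],
], squeeze=6)

```text
t: 4.78
tool_pos: [0.4557, -0.1986, 0.144]
eef_rot: [0.448, -0.45, -0.546, 0.547]
ft_force: [1.2, -6.4, -0.8]
gripper_width: 0.149
```

```bash
python3 -c "
from h import *
go([.455,-.197,.144],101.2)"
```

```text
t 4.78 pos [ 0.4557 -0.1986  0.144 ] toolx deg 101.22 turn 0.0 shift mm [1.7 0.  0.4] F [ 1.2 -6.4 -0.8] w 0.149 q [-0.14  0.37  0.58  2.03 -0.27  0.82  2.36]
```

Call:
step_arm([
  [1,-2,0,0,0],
  [1,0,-12,-3,0],
  [1,0,-12,-3,0],
  [1,0,-12,-5,0],
  [1,0,-12,-5,0],
])

```text
t: 5.4
tool_pos: [0.4716, -0.1956, 0.1927]
eef_rot: [-0.448, 0.448, 0.547, -0.547]
ft_force: [-0.5, 0.3, -2.0]
gripper_width: 0.155
```

```bash
python3 -c "
from h import *
go([.455,-.197,.144],101.2)"
```

```text
t 5.4 pos [ 0.4716 -0.1956  0.1927] toolx deg 101.3 turn 0.002 shift mm [ 1.8 48.7 16.6] F [-0.5  0.3 -2. ] w 0.155 q [-0.18  0.32  0.6   1.94 -0.23  0.94  2.3 ]
```

Call:
step_arm([
  [1,0,-21,-13,0],
  [1,0,-19,-16,0],
  [1,0,-17,-19,0],
  [1,0,-14,-21,0],
  [1,0,-10,-23,0],
  [1,0,-7,-24,0],
  [1,0,-3,-25,0],
  [1,0,0,0,0],
])

```text
t: 6.4
tool_pos: [0.6127, -0.1681, 0.2843]
eef_rot: [-0.446, 0.45, 0.548, -0.547]
ft_force: [0.3, -2.2, 4.9]
gripper_width: 0.149
```

```bash
python3 -c "
from h import *
h=np.array([.5286,-.1823,.1205])+.09*np.array([.981,.194,0])
p,R,s=pose(); g=p-R[:,1]*.008; u=(g-h)@[.981,.194,0]; z=g[2]-h[2]
print('lid',np.arctan2(z,-u)-np.arctan2(.028,.165),'r',np.hypot(u,z))
go([.455,-.197,.144],101.2)"
```

```text
lid 1.3751636242732244 r 0.1718896893755935
t 6.4 pos [ 0.6127 -0.1681  0.2843] toolx deg 101.39 turn 0.003 shift mm [  2.7 139.7 160.9] F [ 0.3 -2.2  4.9] w 0.149 q [-0.21  0.45  0.6   1.52 -0.26  1.25  2.19]
```

Call:
step_arm([
  [1,0,3,-25,0],
  [1,0,5,-25,0],
  [1,0,8,-24,0],
  [1,0,4,-10,0],
  [0.3,0,0,-2,0],
  [0,0,0,-10,0],
  [-0.2,0,0,-40,0],
  [-0.2,0,-10,-40,0],
])

```text
t: 7.4
tool_pos: [0.7831, -0.1323, 0.2728]
eef_rot: [-0.449, 0.448, 0.547, -0.547]
ft_force: [0.5, 0.1, 0.3]
gripper_width: 0.538
```

```bash
python3 -c "
from h import *
go([.455,-.197,.144],101.2); save('scene','pics/s2.png')"
```

```text
t 7.4 pos [ 0.7831 -0.1323  0.2728] toolx deg 101.32 turn 0.002 shift mm [1.000e-01 1.289e+02 3.344e+02] F [0.5 0.1 0.3] w 0.538 q [-0.14  0.76  0.56  1.02 -0.38  1.46  2.1 ]
```

View pics/s2.png

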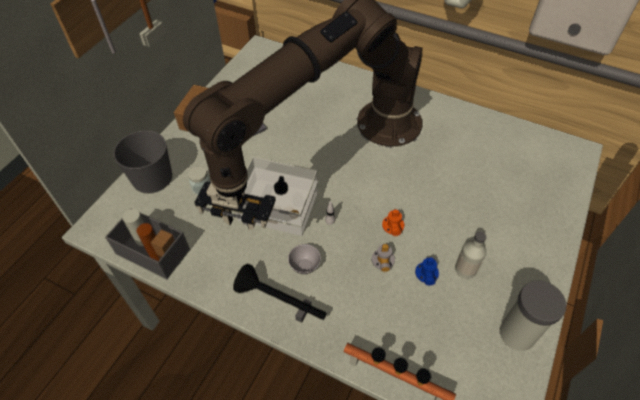

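Call:
step_arm([
  [-0.2,0,-45,0,0],
  [-0.2,0,-45,0,0],
  [-0.5,0,-10,50,0],
  [-0.5,0,0,50,0],
  [-0.5,0,0,50,0],
  [-0.5,0,0,50,0],
  [-0.5,0,0,50,0],
  [-0.5,0,0,36,0],
  [-0.5,0,0,0,0],
])

```text
t: 8.57
tool_pos: [0.4998, -0.1905, 0.374]
eef_rot: [-0.449, 0.449, 0.547, -0.545]
ft_force: [0.6, 0.3, -0.4]
gripper_width: 0.751
```

```bash
python3 -c "
from h import *
go([.507,-.181,.30],101.2); 
C=cam('wrist');a=save('wrist','pics/w3.png');S=cam('scene');b=save('scene','pics/s3.png')
cv2.imwrite('pics/c3.png',cv2.cvtColor(np.hstack([cv2.resize(a[100:340,170:470],(450,360)),cv2.resize(b[120:240,220:336],(348,360))]),cv2.COLOR_RGB2BGR))
print(proj(C,[.507,-.181,.084]),proj(S,[.507,-.181,.084]))
import pickle;pickle.dump((C,S),open('c3.pkl','wb'))"
```

```text
t 8.57 pos [ 0.4998 -0.1905  0.374 ] toolx deg 101.16 turn -0.001 shift mm [ 7.8 74.1 -8.8] F [ 0.6  0.3 -0.4] w 0.751 q [-0.25  0.21  0.65  1.61 -0.13  1.37  2.18]
[[324.9477123  174.34115207]] [[281.72554745 185.63727884]]
```

View pics/c3.png

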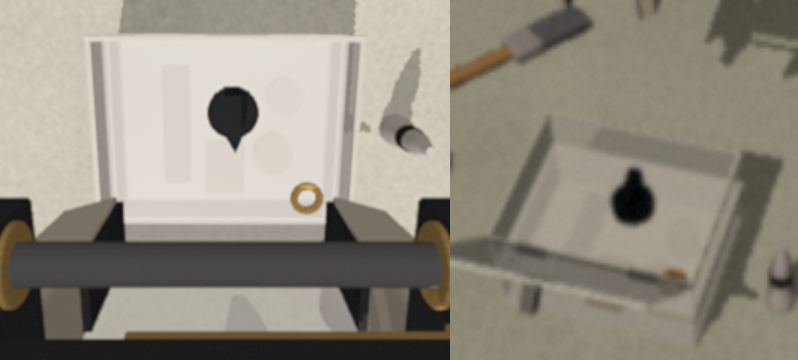

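The lid is open and leaning back, and the knob is exposed with its nose towards the hinge. The knob is at wrist crop px (233,112), full-image px about (325,175), with the nose tip near (327,201). Next is the mask measurement.

```bash
python3 - <<'E'
from h import *
import pickle
C,S=pickle.load(open('c3.pkl','rb'))
im=cv2.imread('pics/w3.png'); g=im.max(2)
m=np.zeros_like(g); m[135:215,285:365]=(g[135:215,285:365]<75)*255
cs=cv2.findContours(m,cv2.RETR_EXTERNAL,cv2.CHAIN_APPROX_NONE)[0]; c=max(cs,key=cv2.contourArea)[:,0].astype(float)
print(c.min(0),c.max(0))
w=onplane(C,c,.084)[:,:2]
x0=np.array([.507,-.181])
from scipy.optimize import least_squares
ux=np.array([.981,.194])
for _ in range(5):
    sel=w[(w-x0)@ux<0.008]
    r=least_squares(lambda q:np.hypot(*(sel-q[:2]).T)-q[2],[*x0,.0235]); x0=r.x[:2]
print('skirt ctr',r.x, np.abs(r.fun).max())
w2=onplane(C,c,.113)[:,:2]
tip=w2[np.argsort(-(w2@ux))[:3]].mean(0); d=tip-x0
print('tip z113',tip,np.linalg.norm(d),np.degrees(np.arctan2(d[1],d[0])))
tip=onplane(C,c,.084)[np.argmax(w@ux),:2];d=tip-x0;print('tip z84',np.linalg.norm(d),np.degrees(np.arctan2(d[1],d[0])))
E
```

```text
[309. 159.] [341. 199.]
skirt ctr [ 0.50730972 -0.1810582   0.02138384] 0.0010045312735528361
tip z113 [ 0.53225462 -0.17463843] 0.02575774699119596 14.432317758614182
tip z84 0.034027864334516905 13.992276392099397
```

Call:
step_arm([
  [-0.4,8,0,-8,-0.05],
  [-0.4,0,50,0,0],
  [-0.4,0,50,0,0],
  [-0.4,0,50,0,0],
  [-0.4,0,50,0,0],
  [-0.4,0,30,0,0],
  [-0.4,0,0,0,0],
])

```text
t: 9.55
tool_pos: [0.5076, -0.1788, 0.1403]
eef_rot: [0.435, -0.432, -0.558, 0.559]
ft_force: [0.7, -0.1, 0.7]
gripper_width: 0.702
```

```bash
python3 -c "
from h import *
go([.5073,-.1811,.098],104)"
```

```text
t 9.55 pos [ 0.5076 -0.1788  0.1403] toolx deg 104.32 turn 0.006 shift mm [-2.2 42.3  0.7] F [ 0.7 -0.1  0.7] w 0.702 q [-0.16  0.44  0.55  1.93 -0.3   0.86  2.36]
```

Call:
step_arm([
  [-0.4,-2,30,0,0],
  [-0.4,0,13,0,0],
  [0.2,0,0,0,0],
  [1,0,0,0,0],
  [1,0,0,0,0],
  [1,0,0,0,0],
  [1,0,0,0,0],
  [1,0,0,0,0],
], squeeze=25)

```text
t: 10.55
tool_pos: [0.5087, -0.1821, 0.0999]
eef_rot: [-0.435, 0.435, 0.558, -0.558]
ft_force: [-0.5, 1.1, 2.8]
gripper_width: 0.151
```

```bash
python3 -c "
from h import *
go([.5073,-.1811,.098],104)"
```

```text
t 10.55 pos [ 0.5087 -0.1821  0.0999] toolx deg 104.16 turn 0.003 shift mm [1.3 1.9 1.1] F [-0.5  1.1  2.8] w 0.151 q [-0.13  0.49  0.52  1.97 -0.34  0.77  2.41]
```

Call:
step_arm([
  [1,0,-20,0,0],
  [1,0,-45,0,0],
  [1,0,-50,0,0],
  [1,0,-50,0,-0.12],
  [1,0,-15,0,-0.12],
  [1,40,0,-28,0],
  [1,40,0,-29,0],
  [1,40,0,-28,0],
  [1,40,0,-29,0],
  [1,40,0,-28,0],
])

```text
t: 11.8
tool_pos: [0.5404, 0.0626, 0.2797]
eef_rot: [-0.365, 0.365, 0.606, -0.606]
ft_force: [0.4, -0.1, -0.5]
gripper_width: 0.15
```

Call:
step_arm([
  [1,40,0,-28,0],
  [1,40,0,-29,0],
  [1,37,0,-28,0],
  [1,0,0,0,0],
])

```text
t: 12.3
tool_pos: [0.5601, 0.2091, 0.2788]
eef_rot: [-0.363, 0.362, 0.607, -0.607]
ft_force: [-0.3, -1.0, -0.5]
gripper_width: 0.153
```

```bash
python3 -c "
from h import *
go([.561,.2045,.28],118)
C=cam('wrist');a=save('wrist','pics/w4.png')
print(proj(C,[[.561,.2045,.079],[.561,.2045,.0]]))
import pickle;pickle.dump(C,open('c4.pkl','wb'))
cv2.imwrite('pics/c4.png',cv2.cvtColor(cv2.resize(a[100:340,170:470],(750,600)),cv2.COLOR_RGB2BGR))"
```

```text
t 12.3 pos [0.5601 0.2091 0.2788] toolx deg 118.29 turn 0.005 shift mm [-4.5 -1.3  1.4] F [-0.3 -1.  -0.5] w 0.153 q [-0.74  0.37  0.41  1.61 -0.16  1.2   1.77]
[[314.87596742 179.96894454]
 [315.60413706 168.59336249]]
```

View pics/c4.png

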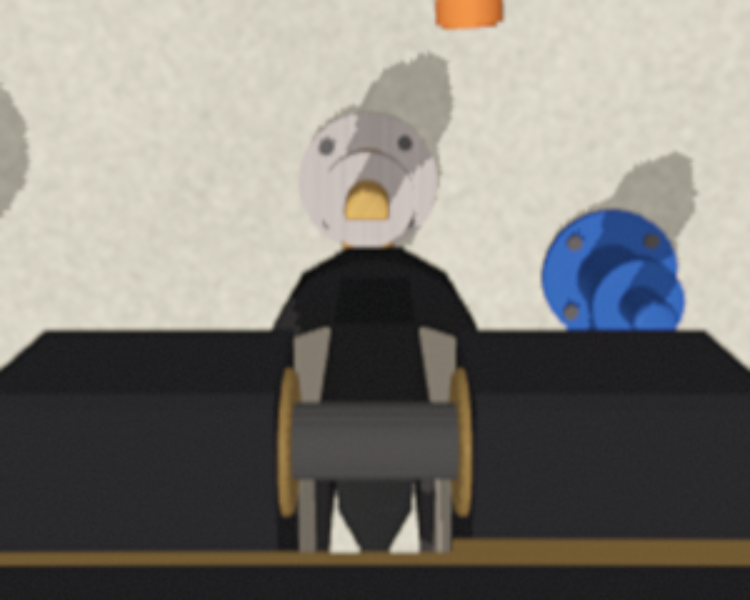

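The wrist view shows the D spindle at crop (367,203), full-image px about (317,181). Its flat is horizontal, on the nose side, so the yaw is already close. I measure the brass mask.

```bash
python3 - <<'E'
from h import *
import pickle
C=pickle.load(open('c4.pkl','rb'))
im=cv2.imread('pics/w4.png'); hsv=cv2.cvtColor(im,cv2.COLOR_BGR2HSV).astype(int)
sub=np.s_[165:195,300:335]
m=((hsv[...,0]>8)&(hsv[...,0]<30)&(hsv[...,1]>110))
for r in range(168,194):
    c=np.where(m[r,300:335])[0]
    if len(c): print(r,300+c.min(),300+c.max(),len(c),hsv[r,300+int(c.mean()),2])
px=[]
fr=[]
# flat: last bright row per column, subpixel by gradient of V in green
g=im[...,0].astype(float)  # blue channel: brass low, grey high
for c in range(309,325):
    col=g[182:193,c]; d=np.diff(col); r=182.5+np.argmax(d); fr.append((c,r))
print(fr)
w=onplane(C,[(310,187.5),(324,187.5)],.079); d=w[1]-w[0]
print(w, 'row dir deg',np.degrees(np.arctan2(d[1],d[0])))
E
```

```text
173 313 320 8 119
174 312 321 10 122
175 311 322 12 139
176 310 323 14 169
177 310 323 14 202
178 309 324 16 215
179 309 324 16 216
180 309 324 16 215
181 309 324 16 215
182 308 324 17 215
183 308 324 17 214
184 308 324 17 217
185 308 324 17 220
186 309 324 16 219
[(309, np.float64(187.5)), (310, np.float64(187.5)), (311, np.float64(187.5)), (312, np.float64(187.5)), (313, np.float64(187.5)), (314, np.float64(187.5)), (315, np.float64(187.5)), (316, np.float64(187.5)), (317, np.float64(187.5)), (318, np.float64(187.5)), (319, np.float64(187.5)), (320, np.float64(187.5)), (321, np.float64(187.5)), (322, np.float64(187.5)), (323, np.float64(187.5)), (324, np.float64(187.5))]
[[0.57078037 0.20374405 0.079     ]
 [0.56363104 0.21706362 0.079     ]] row dir deg 118.22486711336704
```

```bash
python3 - <<'E'
from h import *
import pickle
C=pickle.load(open('c4.pkl','rb'))
u=np.array([np.cos(np.radians(28.2)),np.sin(np.radians(28.2)),0])
f=onplane(C,[(316.4,186.6)],.077)[0]; print('axis',f-.0045*u)
im=cv2.imread('pics/w4.png').max(2).astype(float)
for c in (306,312,316,320,324,328,332,340): 
    print(c,[int(v) for v in im[190:214:1,c]])
ci=arm.camera_info('wrist');T=np.array(ci['tool_from_camera'])
def toolpt(px,y):
    v=cv2.undistortPoints(np.array([[px]],float),C[0],C[1])[0,0]; v=T[:3,:3]@[*v,1]; o=T[:3,3]; return (o+v*(y-o[1])/v[1])*1000
for px in [(306,204),(312,200),(320,198.5),(328,199),(332,200),(280,231),(361,231)]: print(px,toolpt(px,.0329).round(1),toolpt(px,.0159).round(1))
E
```

```text
axis [0.56305216 0.20742517 0.077     ]
306 [202, 202, 201, 202, 203, 201, 193, 189, 188, 169, 117, 50, 18, 19, 21, 20, 22, 29, 28, 27, 28, 25, 26, 21]
312 [205, 205, 205, 205, 205, 205, 208, 205, 160, 73, 17, 15, 20, 21, 23, 27, 28, 30, 30, 31, 27, 26, 24, 21]
316 [203, 204, 204, 203, 204, 204, 206, 203, 157, 71, 15, 20, 22, 21, 27, 29, 30, 28, 32, 30, 28, 25, 20, 21]
320 [202, 202, 202, 202, 201, 202, 205, 202, 157, 72, 16, 16, 23, 24, 28, 26, 30, 31, 31, 32, 27, 27, 22, 21]
324 [205, 205, 205, 205, 206, 207, 205, 189, 137, 57, 17, 18, 20, 22, 25, 29, 29, 29, 29, 26, 27, 26, 22, 21]
328 [202, 203, 204, 203, 188, 166, 152, 148, 110, 45, 18, 21, 22, 21, 22, 27, 31, 29, 30, 30, 28, 25, 22, 22]
332 [185, 165, 154, 150, 150, 154, 157, 171, 193, 171, 103, 36, 14, 19, 21, 23, 27, 31, 31, 29, 26, 24, 24, 22]
340 [220, 219, 217, 216, 215, 217, 219, 220, 219, 218, 219, 221, 218, 193, 132, 55, 18, 18, 22, 25, 27, 31, 29, 30]
(306, 204) [-7.5 32.9 19.4] [-6.8 15.9 24. ]
(312, 200) [-4.1 32.9 21.7] [-3.7 15.9 26.1]
(320, 198.5) [ 0.4 32.9 22.6] [ 0.4 15.9 26.9]
(328, 199) [ 5.  32.9 22.3] [ 4.5 15.9 26.6]
(332, 200) [ 7.2 32.9 21.7] [ 6.6 15.9 26.1]
(280, 231) [-22.8  32.9   3.2] [-20.6  15.9   9.3]
(361, 231) [24.2 32.9  3.2] [21.9 15.9  9.3]
```

Call:
step_arm([
  [1,-3,40,-1,0],
  [1,0,50,0,0],
  [1,0,45,0,0],
  [1,0,10,0,0],
  [1,0,0,0,0],
], squeeze=35)

```text
t: 12.98
tool_pos: [0.5635, 0.2012, 0.1353]
eef_rot: [0.365, -0.365, -0.606, 0.606]
ft_force: [1.3, 0.5, 0.5]
gripper_width: 0.149
```

```bash
python3 -c "
from h import *
go([.563,.2072,.118],118.2)"
```

```text
t 12.97 pos [0.5635 0.2012 0.1353] toolx deg 117.84 turn -0.006 shift mm [ 5.6 17.3 -2.4] F [1.3 0.5 0.5] w 0.149 q [-0.69  0.51  0.37  1.78 -0.23  0.89  1.84]
```

Call:
step_arm([
  [1,5.5,0,-2.4,0.006],
  [1,0,0,0,0],
  [1,0,0,0,0],
  [1,0,0,0,0],
])

```text
t: 13.48
tool_pos: [0.5628, 0.208, 0.1351]
eef_rot: [-0.366, 0.367, 0.605, -0.605]
ft_force: [-0.1, 0.4, -0.1]
gripper_width: 0.152
```

```bash
python3 -c "
from h import *
go([.563,.2072,.118],118.2)
C=cam('wrist');a=save('wrist','pics/w5.png')
print(proj(C,[.563,.2072,.079]))
import pickle;pickle.dump(C,open('c5.pkl','wb'))
go([.563,.2072,.118],118.2)
cv2.imwrite('pics/c5.png',cv2.cvtColor(cv2.resize(a[100:340,220:420],(500,600)),cv2.COLOR_RGB2BGR))"
```

```text
t 13.47 pos [0.5628 0.208  0.1351] toolx deg 117.57 turn -0.011 shift mm [-0.8 17.1  0.2] F [-0.1  0.4 -0.1] w 0.152 q [-0.7   0.51  0.37  1.78 -0.23  0.9   1.82]
[[318.02196161 223.22641098]]
t 13.53 pos [0.5627 0.2079 0.135 ] toolx deg 117.56 turn -0.011 shift mm [-0.8 17.   0.1] F [-0.1  0.2 -0.6] w 0.153 q [-0.7   0.51  0.37  1.78 -0.23  0.9   1.82]
```

View pics/c5.png

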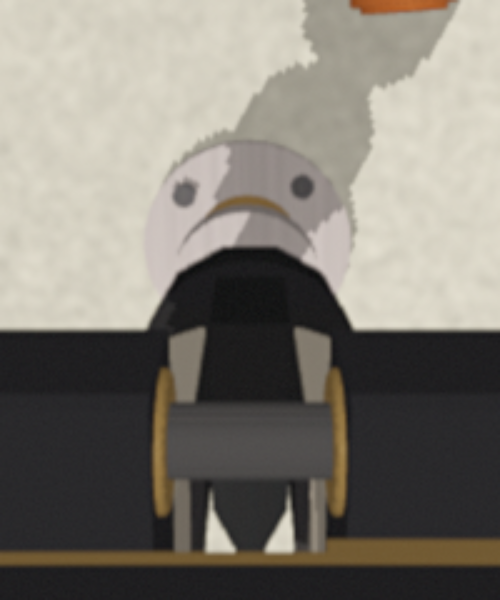

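The knob now covers the spindle. The valve foot is centred at about crop column 248 and the knob at 251, which agrees with the computed -0.8 mm. I descend slowly.

Call:
step_arm([
  [1,-0.8,8,0,-0.011],
  [1,0,8,0,0],
  [1,0,4,0,0],
  [1,0,4,0,0],
  [1,0,4,0,0],
  [1,0,3,0,0],
  [1,0,0,0,0],
])

```text
t: 14.4
tool_pos: [0.5636, 0.2076, 0.1037]
eef_rot: [-0.363, 0.363, 0.607, -0.606]
ft_force: [4.2, 1.6, -3.0]
gripper_width: 0.151
```

```bash
python3 -c "
from h import *
go([.563,.2072,.098],118.2)"
```

```text
t 14.4 pos [0.5636 0.2076 0.1037] toolx deg 118.2 turn 0.0 shift mm [-0.1  5.7  0.7] F [ 4.2  1.6 -3. ] w 0.151 q [-0.68  0.55  0.35  1.8  -0.24  0.83  1.85]
```

Call:
step_arm([
  [1,0,2,-0.7,0],
  [1,0,2,0,0],
  [1,0,2,0,0],
  [1,0,0,0,0],
])

```text
t: 14.9
tool_pos: [0.5637, 0.2076, 0.0977]
eef_rot: [-0.363, 0.363, 0.607, -0.607]
ft_force: [1.2, 0.5, 2.7]
gripper_width: 0.151
```

```bash
python3 -c "
from h import *
go([.563,.2072,.098],118.2)"
```

```text
t 14.9 pos [0.5637 0.2076 0.0977] toolx deg 118.2 turn -0.0 shift mm [-0.  -0.3  0.8] F [1.2 0.5 2.7] w 0.151 q [-0.68  0.56  0.35  1.81 -0.25  0.82  1.85]
```

Call:
step_arm([
  [1,0,2,0,0],
  [1,0,0,0,0],
  [1,0,2,0,0],
  [1,0,2,0,0],
  [1,0,2,0,0],
  [1,0,0,0,0],
])

```text
t: 15.65
tool_pos: [0.5637, 0.2077, 0.0899]
eef_rot: [-0.363, 0.363, 0.607, -0.607]
ft_force: [0.5, -0.0, 6.5]
gripper_width: 0.15
```

```bash
python3 -c "
from h import *
go([.5637,.2076,.088],118.2)"
```

```text
t 15.65 pos [0.5637 0.2077 0.0899] toolx deg 118.2 turn -0.0 shift mm [-0.   1.9  0.1] F [ 0.5 -0.   6.5] w 0.15 q [-0.68  0.57  0.34  1.81 -0.25  0.81  1.86]
```

Call:
step_arm([
  [1,0,1.5,0,0],
  [1,0,1.5,0,0],
  [1,0,0,0,0],
  [1,0,0,0,0],
])

```text
t: 16.15
tool_pos: [0.564, 0.2077, 0.0894]
eef_rot: [-0.363, 0.363, 0.607, -0.606]
ft_force: [-8.2, -1.4, 32.6]
gripper_width: 0.149
```

```bash
python3 -c "
from h import *
go([.5637,.2076,.088],118.2)"
```

```text
t 16.15 pos [0.564  0.2077 0.0894] toolx deg 118.18 turn -0.0 shift mm [0.  1.4 0.4] F [-8.2 -1.4 32.6] w 0.149 q [-0.68  0.57  0.34  1.81 -0.26  0.8   1.86]
```

Call:
step_arm([
  [1,0,-1.3,0,0],
  [1,0,0,0,0],
  [1,0,0,0,0],
  [1,0,0,0,0],
])

```text
t: 16.65
tool_pos: [0.5639, 0.2077, 0.0896]
eef_rot: [-0.363, 0.363, 0.607, -0.606]
ft_force: [-4.4, -0.9, 22.0]
gripper_width: 0.15
```

```bash
python3 -c "
from h import *
go([.5637,.2076,.088],118.2);a=save('scene','pics/s6.png');b=save('wrist','pics/w6.png')
print(proj(cam('scene'),[.5637,.2076,.08]))
cv2.imwrite('pics/c6.png',cv2.cvtColor(np.hstack([cv2.resize(a[130:290,200:460],(488,300)),cv2.resize(b[140:320,230:410],(300,300))]),cv2.COLOR_RGB2BGR))"
```

```text
t 16.65 pos [0.5639 0.2077 0.0896] toolx deg 118.18 turn -0.0 shift mm [0.  1.6 0.2] F [-4.4 -0.9 22. ] w 0.15 q [-0.68  0.57  0.34  1.81 -0.25  0.8   1.86]
[[386.26058758 245.4815391 ]]
```

View pics/c6.png

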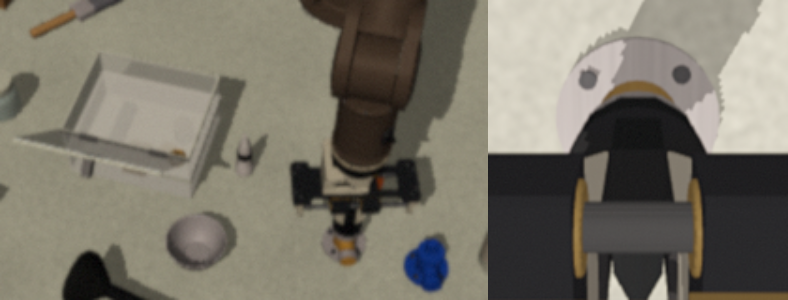

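The final views show the lid open, the bystanders in place and the knob seated on the grey valve under the fingers at crop (345,215). The hard stop came at the predicted depth, so I hand in.

```bash
python3 -c "
from h import *
print(arm.sign_off()); go([.5637,.2076,.088],118.2)"
```

```text
the job is handed in; nothing more can be done
None
the job is handed in; nothing more can be done
```

I opened the lid onto its stop, lifted the knob out, pushed it home on the grey valve's D spindle and handed in at about 16.8 s, still holding it pressed down. No verdict was reported.

- **Knob and spindle:** In the last wrist close-up before the descent, the spindle's flat lined up with the knob's nose side. The knob went on to the predicted home height (tool height 97.7 mm against 98 mm predicted). It then moved down about 8 mm against the spring to a hard stop, where the force jumped from 6.5 N to about 33 N. I eased that to about 22 N and kept the 35 N grip.
- **Lid and other things:** The last scene picture shows the lid still leaning back open. The bowl, nozzle and washer look to be where they were.
- **Not fully confirmed:** The seating depth comes from tool height and force. The lid angle was judged only by eye in the pictures. The jar, bottle and brush lie partly or wholly outside the final crop. A sideways force of about 4 N remained on the tool while pressed. The first two-view spindle position differed from the wrist measurement by about 3.5 mm; I used the wrist one, and the fit agreed with it.

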